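# Check the curve of a lens blank with the dial lens gauge

## Task

Take the dial lens gauge out of its leaning rest and press it gently and squarely on the middle of the lens that lies on the sloped stand, until both of its feet are down and the plunger between them is pushed in, and hold it there steadily for about two seconds while the needle settles. Then set the gauge back in its rest as it was, feet down on the ledge and back against the plate, and let go. The lens must stay in place on its stand, and the other things on the worktop must be left alone.

Things in the scene. Friction and masses are not known exactly. Their poses are not given: they have to be found in the camera images.
- gauge: loose dial lens gauge, 143 mm long, about 0.2 kg: black handle on top, below it a round dial case (58 mm across in y and z, 22 mm thick, centre 55 mm up), a 15 mm stem and a steel foot bar (13 x 36 x 9 mm) with two round-ended feet 12 mm either side of its middle along y. Origin midway between the tips of the feet; z up the gauge's axis to the handle, dial faces -x, flat back 11 mm behind the axis
- gauge_grip (a point): a good point to grip: on the gauge's axis in the handle (22 mm thick in x, 27 mm wide in y), 118 mm above the feet; the handle spans 86 to 142 mm above the feet, the dial case ends at 84 mm. Axes as gauge
- plunger (a joint): sprung plunger between the feet of the gauge: 0 when it hangs free, 5 mm out past the feet; grows as it is pushed in, 0.005 to 0.006 (m) when both feet are down on the convex lens. Its spring alone pushes 0.9 N at first, 2.6 N at the end; the feet are seated only when more force than that is felt: press with 6 to 12 N in all. It turns the needle on the dial
- lens: the loose lens blank, grey glass disc, 68 mm across, with a convex front (radius of curvature about 94 mm; 4 mm thick at the rim). Origin at the centre of its underside, z out of the convex front. It lies on the round table of the lens stand, against the two stop pins at the lower side
- lens_front (a point): the middle of the lens's convex front, 10 mm above its origin. Axes as lens
- lens_stand: the lens stand, fixed: a 120 x 100 x 12 mm dark steel base with a round aluminium table tilted 35 degrees so that the lens faces -x of the stand (roughly to the robot) and up. Origin under the middle of the base
- rest_seat: the seat in the gauge's fixed rest; gauge coincides with it when the gauge is in place. Origin midway between the feet, z up along the gauge's axis (leaning 30 degrees from vertical to -x of the rest, so the handle points up and roughly to the robot); the dial side -x looks up and away from the robot
- gauge_rest: the gauge's rest, fixed: dark steel base (125 x 92 x 12 mm, origin under it) with a leaning back plate (56 mm wide, 12 mm behind the gauge's axis, 84 mm up along it) under the gauge, a ledge with a gap for the plunger, and two low cheeks 40 mm apart, 16 mm high above the ledge, beside the foot bar. The gauge goes in from above along the seat's z
- pad_box: bystander: cardboard box, 102 x 129 x 50 mm, origin under its centre
- lens_pouch: bystander: flat lens pouch, 66 x 118 x 8 mm, origin under its centre
- mug: bystander: mug, 78 x 114 x 93 mm, origin under its centre
- tweezers: bystander: tweezers, 130 mm long, 8 mm high, origin under its centre
- gauge_dial (a point): the centre of the white dial face, 11 mm in front (-x) of the gauge's axis and 55 mm above the feet. Axes as gauge
Things that resemble listed ones, but are neither listed nor needed, are in the scene too. What is shaped like the gauge but yellow is not meant.

How it is judged:
By the outcome, as a careful person would: the job done as asked, in the order asked, and still so for the second after the job is handed in, with the robot touching nothing.
It also fails if it takes over 69 s, if anything falls off the work surface, if the arm or the gripper's body presses on something with over 40 N, if the wrist force passes 120 N, or if a joint passes its speed limit or range.

## Robot

A 6-joint arm with a two-finger parallel gripper is mounted at the origin on a cart in front of the work surface, level with it; the furniture and walls round the work are solid. World frame = base frame: x ahead of the robot, y to its left, z up, the work surface at z = 0. Lengths are in mm, angles in degrees, forces in N, time in s.
With the tool pointing down it reaches from about 250 to 775 mm from the base axis. Payload 4 kg.
Tool frame: the origin (TCP) lies at the very end of the fingers, on their centre line; the grasp point (between the pads) lies 19 mm behind it; z points along the fingers, y is the line along which they close (so a half turn about z gives the same grasp; the last joint's range is limited). The gripper opens to 85 mm and grips with 20 to 120 N. Pads are 22 mm wide; open, the fingers measure 114 mm over their backs; the gripper's body (76 mm by 85 mm) begins 54 mm behind the grasp point. The pads swing forward as they close: fully open they stand 13 mm farther back than shut.
Start: joints at [64.91, 4.996, 78.535, -0, 96.463, -5.907], TCP at [180.728, 519.476, 231.341] pointing down, gripper open.
Joint ranges: [-177.83, 177.83], [-43.37, 116.18], [15.69, 146.23], [-61.86, 241.86], [9.47, 152.12], [-147.06, 147.06]. Speed limits (degrees/s): [159.86, 159.86, 180, 180, 180, 180].

## Interface

Orientations are given as [roll, pitch, yaw] about the fixed x, y, z axes, in that order (R = Rz(yaw) Ry(pitch) Rx(roll)).
In Python, from station import * gives the robot as it stands.
- The arm moves only by the tool move_arm, never from a script. Its argument "deltas" is a list that holds one entry, the list of rows, each a list of 7 numbers: the finger opening in m, from 0 to 0.0854, then the shift along the world's x, y, z in m, then the turn, a rotation vector about the world's x, y, z in degrees. A call has 1 to 20 rows; each row shifts and turns the commanded pose from where the row before left it; what a row does not reach is not made up. A row lasts 1/8 s, in which the tool goes at most 62.5 mm and 10.7 degrees, less where a joint would pass 70% of its speed; a pose out of reach is approached as far as the arm can. A call with a gripper value outside its range is refused whole. The fingers move at their own pace and stop on an object; "squeeze" is the grip in N (left out, the last holds). Time passes only in rows, so rows that do not move let the fingers close. It gives the time, the measured TCP pose, the force, the opening and the grip force at its end, in the units of the state.
- state(): the state, without advancing time (a new reading comes with each control period).
- snapshot(name): name is "scene" or "top"; returns a dict with "frame" (420x560x3 uint8, red, green, blue), "depth" (420x560 float32, mm along the optical axis (not along the pixel's ray), 0 where there is no reading), "fovy" (degrees; the focal length in pixels is half the picture's height over the tangent of half this angle, whatever the lens; pixels are square), "cx", "cy" (the principal point, pixels), "view" (4x4, takes a point from world to camera coordinates). Camera axes: x right, y down, z forward; pixel columns grow to the right and rows downward; lengths in mm; the calibration is good to about 2 mm. A picture is of the moment at which its call begins.
- finish_job(): hands the job in; it is judged then, once.
The state is a dict: "time_s": time; "joint_positions": joint angles; "dq": joint speeds; "joint_torque": joint torques, N m; "tcp_pos": TCP position; "ee_rot": TCP orientation; "contact_force": force on the tool from outside, world axes, zero at the start; "torque": the same for the moment, N m; "finger_gap": finger opening in mm; "grip_force": force on a finger pad.
Only numpy, scipy, OpenCV 4.12 (cv2) and the standard library are available. Lean on these libraries where they do the work, as an engineer would, in place of code of your own. Each camera call takes 0.05 s, during which the arm holds its last target. There are 200 camera calls.

## Working session

There is one attempt and no reset: what is moved stays moved. The work goes in short steps, Python scripts to look and compute and a tool call to move; the robot and the scene stay as the last step left them, time stands still between calls to the robot, and variables do not carry over. Pictures are saved under pics/ and viewed, at most 10 in all, crops included, and the job is handed in when it is done.

Besides the shell and the picture viewer there is one more tool, called after "Request:" as a command line: name --argument value ..., lists and objects as JSON in quotes. move_arm: Moves the arm, as the interface text tells. Its arguments: {"type":"object","properties":{"deltas":{"type":"array"},"squeeze":{"type":"number"}},"required":["deltas"]}

```bash
mkdir -p pics; cat > h.py <<'E'
from station import *
import numpy as np, cv2
def snap(n):
    s=snapshot(n); s['f']=210/np.tan(np.radians(s['fovy'])/2); return s
def cloud(s):
    d=s['depth']; v,u=np.mgrid[0:420,0:560]
    P=np.stack([(u-s['cx'])/s['f']*d,(v-s['cy'])/s['f']*d,d],-1)
    V=np.array(s['view']); W=(P-V[:3,3])@V[:3,:3]; W[d==0]=np.nan; return W
E
python3 - <<'E'
from h import *
for n in("scene","top"):
    s=snap(n); W=cloud(s); np.savez('pics/'+n,W=W,f=s['frame'],view=s['view'],k=[s['f'],s['cx'],s['cy']])
    cv2.imwrite(f'pics/{n}0.png',cv2.resize(s['frame'][:,:,::-1],(800,600)))
    V=np.array(s['view']);print(n,-V[:3,:3].T@V[:3,3],V[2,:3],s['f'])
E
```

```text
scene [-188.89476504 1141.00027654  811.136846  ] [ 0.4769692  -0.75356582 -0.45237034] 530.836973719287
top [2.45416119e+02 2.07574731e-02 1.65851508e+03] [ 0.18895355  0.00282535 -0.98198196] 497.1177566601622
```

View pics/scene0.png

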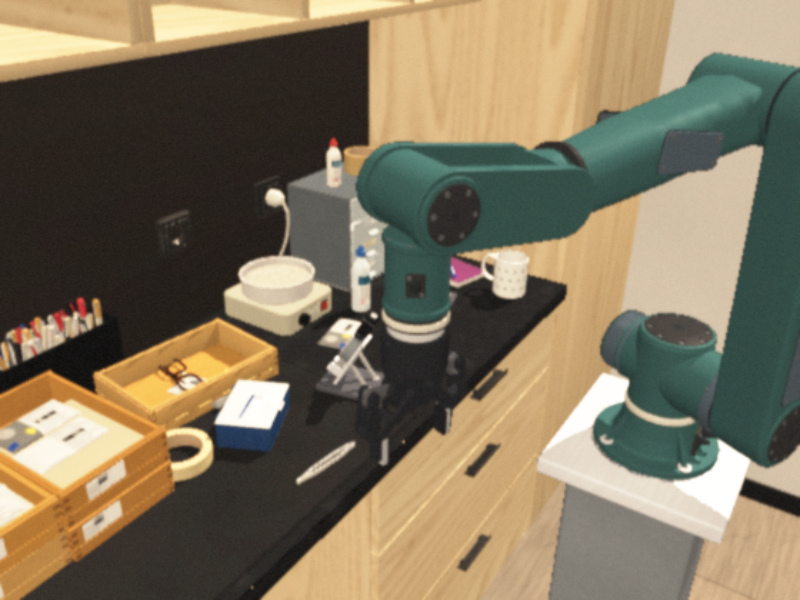

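View pics/top0.png

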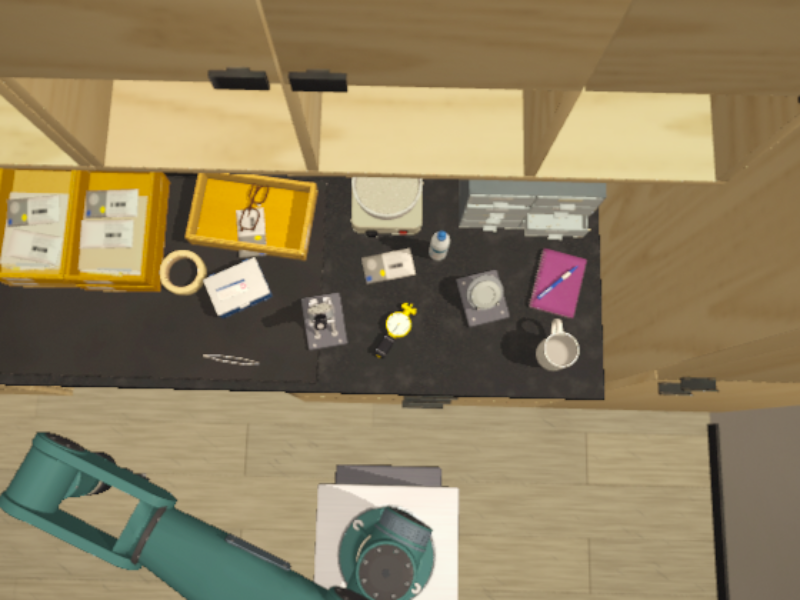

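The top view shows the rest with the black-handled gauge at about (322,322). A yellow gauge lookalike lies at (397,325), and the lens on its stand is at (486,293). The mug is at (557,350), the pouch at (388,266), the box at (237,286) and the tweezers at (231,359). In the scene view the arm partly hides the rest. The black-handled gauge leaning in the rest fits the description and the yellow one doesn't. I'll confirm that in an enlarged crop.

```bash
python3 - <<'E'
import numpy as np,cv2
z=np.load('pics/top.npz');f=z['f'][180:265,200:370,::-1]
cv2.imwrite('pics/c1.png',cv2.resize(f,(800,400),interpolation=cv2.INTER_CUBIC))
W=z['W']
np.set_printoptions(suppress=True,linewidth=250)
print("gauge z");print(np.round(W[200:250:2,208:246:2,2]))
def box(m):
    p=W[m];r=cv2.minAreaRect(p[:,:2].astype(np.float32));return r
u=np.zeros((420,560),bool)
# bases: z 8..16
for n,(r0,r1,c0,c1) in dict(rest=(200,250,208,246),stand=(185,232,316,360)).items():
    m=u.copy();m[r0:r1,c0:c1]=1;m&=(W[...,2]>8);print(n,box(m),m.sum())
print("lens");print(np.round(W[188:228:2,318:358:2,2]))
E
```

```text
gauge z
[[ -2.  -1.  -2.  -0.   9.   4.  -0.  -8.   3.  -1.   6.  -3.   1.   5.  -4.  -4.   2.  -1.   1.]
 [  5.   3.   7.   4.   0.   9.  -5.   4.   7.   2.  -2.  -2.  -5.   1.   1.  -3.  -1.  -2.  -3.]
 [ -3.   0.   5.   6.   1.   4.   2.   8.   6.  -1.   2.  -4.   0.   2.  -7.  -0.  -6.  -3.   7.]
 [  0.   0.  -1.   1.   1.   4.  -1.   0.  14.  14.  13.  18.  14.  12.  12.   2.   1.  -2.   2.]
 [  0.   1.  12.  11.  16.  18.  15.  15.  13.  53.  nan  49.  11.  11.  12.  -3.  -1.   9.  -2.]
 [  3.   2.  16.   9.  37.  38.  42.  14.  10.  47.  44.  61.  18.  10.  19.   1.   3.   5.   7.]
 [ -0.   5.  19.  13.  54.  38.  44.  42.  61.  71.  75.  49.  17.  11.   9.  12.   0.   2.  -7.]
 [  1.   0.  10.  15.  58.  75.  75.  79.  86.  83.  83.  90. 100.  13.   9.   3.   2.  -1.   6.]
 [  5.  -3.  19.  12.  93.  85.  95.  96.  99. 105.  98. 111.  91.   6.  16.  17.   2.  -3.   8.]
 [ -4.   4.  16.  12. 110. 111. 110. 115. 112. 116. 103. 101.  89.  10.  19.  11.  -4.  -2.  -4.]
 [ -2.   6.  12.  14.  95. 103. 128. 129. 132.  nan 106. 100.  96.  19.  13.  16.   4.  -5.   2.]
 [  5.   4.  1
[... 2951 characters left out ...]
  22.  13.  13.  37.  51.  50.  42.  54.  45.  35.  13.   6.   9.  13.  15.  -5.]
 [  7.   4.  -3.   9.  10.   9.  15.   9.  47.  38.  36.  36.  13.  16.  15.  16.  16.  13.  10.  -3.]
 [ -2.   0.   5.   2.  17.  14.  15.  19.  13.  17.  13.  18.  15.  15.  15.  11.  23.  18.  13.   6.]
 [ -2.  -8.  -0.  -2.  14.  13.  15.  12.  17.  11.  20.  17.  15.   9.  12.  15.  14.  11.  14.   2.]
 [ -2.  -3.   6.  -1.  11.  13.   6.  11.  11.  12.  12.  13.  19.  15.  12.  17.  19.   9.   5.  -3.]
 [  0.  -3.  -0.  -2.  -0.  15.  16.  10.  15.  11.  14.  17.  11.  10.   1.  -3.   6. -10.  -1.  -1.]
 [  0.   1.  -2.   5.   8.  15.  17.  16.   7.   1.   1.  -7.  -7.  -2.   2.   1.  -2.  -2.  -1.   1.]]
```

View pics/c1.png

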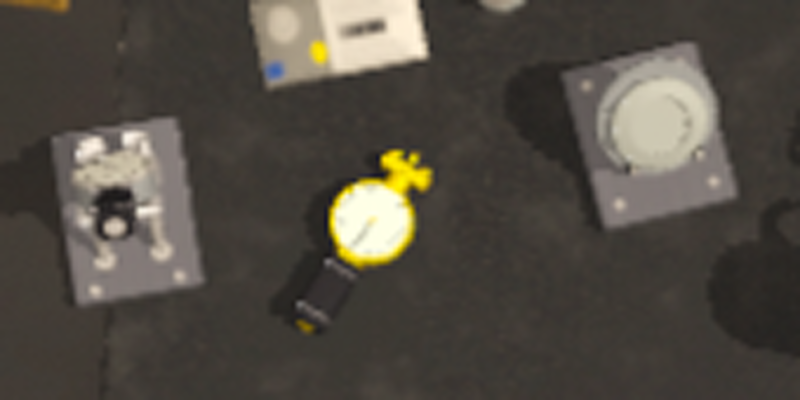

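The crop confirms it: the left item at about (112,215) is the grey and black gauge leaning in its rest. The yellow one at (370,220) is the lookalike, and the lens on its stand is at (660,120). I'll swing the arm clear so both cameras have a view.

```bash
cat >> h.py <<'E'
def ray(z,u,v,h):
    V=z['view'];f,cx,cy=z['k'];d=V[:3,:3].T@np.array([(u-cx)/f,(v-cy)/f,1]);c=-V[:3,:3].T@V[:3,3]
    return c+d*(h-c[2])/d[2]
E
python3 - <<'E'
from h import *
np.set_printoptions(suppress=True,precision=1)
s=state();print(s)
z=np.load('pics/top.npz')
for n,q in dict(rest=[(53,135),(178,118),(205,282),(78,305)],stand=[(563,72),(693,42),(738,195),(605,230)]).items():
    P=np.array([ray(z,200+a/800*170-.4,180+b/400*85-.4,12) for a,b in q])[:,:2];print(n,P.tolist(),P.mean(0),np.linalg.norm(P-np.roll(P,1,0),axis=1))
    d=(P[0]-P[3]+P[1]-P[2]);print('yaw',np.degrees(np.arctan2(d[1],d[0])))
E
```

```text
{'time_s': 0.1, 'joint_positions': array([64.9,  5. , 78.6, -0. , 96.5, -5.9]), 'dq': array([-0. , -0.1, -0.2,  0. ,  0. , -0. ]), 'joint_torque': array([  0. , -35.3, -31.4,  -0. ,   0. ,  -0. ]), 'tcp_pos': array([180.5, 519. , 230.2]), 'ee_rot': array([-179.9,   -0. ,  160.8]), 'contact_force': array([ 0.3,  0.3, -0.2]), 'torque': array([0., 0., 0.]), 'grip_force': 0.0, 'finger_gap': 85.64993584533937}
rest [[575.8730542259525, 214.61212961800155], [590.5735176322014, 125.3633112459048], [472.20024724080963, 101.69985621563187], [453.56093102258876, 191.01485346180567]] [523.1 158.2] [124.6  90.5 120.7  91.2]
yaw 11.109199670783356
stand [[631.4153467863819, -151.24933604027217], [656.0457723975221, -245.2059892167168], [544.3096419702412, -276.9680109537414], [516.6083423958183, -181.97660609450656]] [ 587.1 -213.8] [118.8  97.1 116.2  98.9]
yaw 15.420900131132493
```

Request:
move_arm --deltas '[[[0.085,0.01,-0.02,0.01,0,0,0],[0.085,0.01,-0.05,0.01,0,0,0],[0.085,0.01,-0.055,0.01,0,0,0],[0.085,0.01,-0.055,0.01,0,0,0],[0.085,0.01,-0.055,0.01,0,0,0],[0.085,0.01,-0.055,0.01,0,0,0],[0.085,0.01,-0.055,0.01,0,0,0],[0.085,0.01,-0.055,0.01,0,0,0],[0.085,0.01,-0.055,0.01,0,0,0],[0.085,0.01,-0.055,0.01,0,0,0],[0.085,0.01,-0.055,0.01,0,0,0],[0.085,0.01,-0.055,0.01,0,0,0],[0.085,0,-0.05,0,0,0,0],[0.085,0,-0.03,0,0,0,0],[0.085,0,0,0,0,0,0]]]'

```text
time_s: 1.98
tcp_pos: [299.5, -182.1, 351.0]
ee_rot: [180.0, -0.1, 160.5]
contact_force: [0.3, 1.0, -0.5]
finger_gap: 85.0
grip_force: 0.0
```

```bash
python3 - <<'E'
from h import *
np.set_printoptions(suppress=True,precision=1)
s=state();print(s['tcp_pos'],s['ee_rot'],s['joint_positions'])
fr={}
for n in("scene","top"):
    D=[];
    for i in range(6):
        s=snap(n);D.append(np.where(s['depth']==0,np.nan,s['depth']))
    s['depth']=np.nan_to_num(np.nanmedian(D,0)); W=cloud(s)
    np.savez('pics/'+n,W=W,f=s['frame'],view=s['view'],k=[s['f'],s['cx'],s['cy']]); fr[n]=s['frame']
z=np.load('pics/scene.npz');f,cx,cy=z['k']
def px(p):
    q=z['view'][:3,:3]@p+z['view'][:3,3];return q[:2]/q[2]*f+[cx,cy]
print(px(np.array([523,158,60])),px(np.array([587,-214,60])))
out=[]
for p in([523,158,60],[587,-214,60]):
    u,v=px(np.array(p)).astype(int);print(u,v);out.append(cv2.resize(fr['scene'][v-40:v+40,u-26:u+27,::-1],(397,600),interpolation=cv2.INTER_CUBIC))
cv2.imwrite('pics/c2.png',np.hstack(out))
for p in(np.array([523,158,60]),np.array([587,-214,60])):pass
E
```

```text
[ 299.5 -182.1  351. ] [180.   -0.1 160.5] [ -40.6  -20.    87.1   -0.   112.9 -111.1]
[249.1 251.2] [299.9 195.8]
249 251
299 195
```

View pics/c2.png

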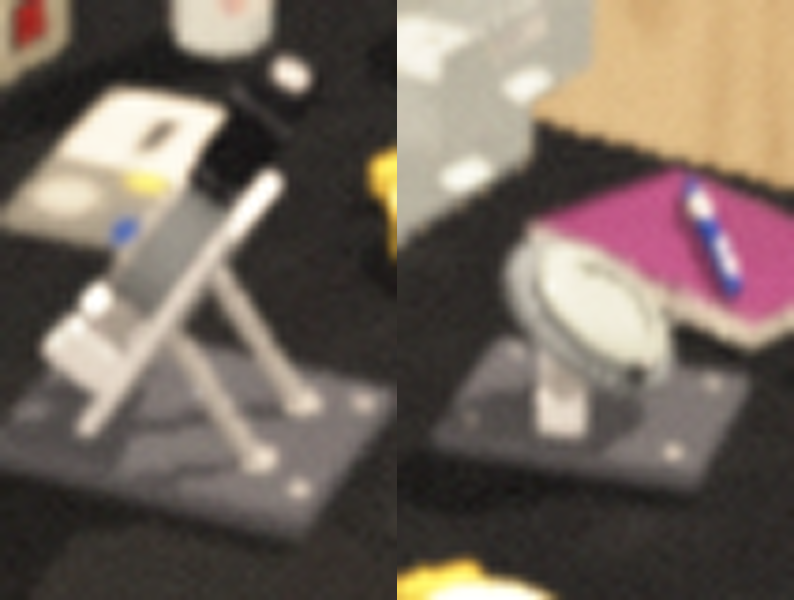

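The side view shows the gauge leaning in its rest, with the handle's white end cap at about (291,72) in the left half. The lens sits on the tilted table at about (605,300), with its pins at lower right.

```bash
python3 - <<'E'
from h import *
from scipy.optimize import least_squares
np.set_printoptions(suppress=True,precision=2,linewidth=220)
zs=np.load('pics/scene.npz');zt=np.load('pics/top.npz')
def tri(a,b):
    A=[];B=[]
    for z,(u,v) in((zs,a),(zt,b)):
        V=z['view'];f,cx,cy=z['k'];d=V[:3,:3].T@np.array([(u-cx)/f,(v-cy)/f,1]);d/=np.linalg.norm(d);c=-V[:3,:3].T@V[:3,3]
        M=np.eye(3)-np.outer(d,d);A.append(M);B.append(M@c)
    x=np.linalg.lstsq(np.vstack(A),np.hstack(B),rcond=None)[0];return x,np.hstack([A[0]@x-B[0],A[1]@x-B[1]])
S=lambda x,y:(223+x/7.49-.5,211+y/7.5-.5)
T=lambda x,y:(200+x/4.706-.4,180+y/4.706-.4)
print('cap',tri(S(291,72),T(117,228)))
# lens, merged clouds
P=np.vstack([z['W'].reshape(-1,3) for z in(zs,zt)])
yaw=np.radians(15.4);R=np.array([[np.cos(yaw),-np.sin(yaw),0],[np.sin(yaw),np.cos(yaw),0],[0,0,1]])
L=(P-[587,-214,0])@R
m=(np.hypot(L[:,0],L[:,1])<50)&(L[:,2]>30)&(L[:,2]<100);Q=L[m];print(len(Q))
c=np.median(Q,0);
for _ in range(4):
    u,s,vt=np.linalg.svd(Q-Q.mean(0),full_matrices=False);n=vt[2]*np.sign(vt[2,2]);r=(Q-Q.mean(0))@n;Q=Q[abs(r)<10]
print('disc stand-frame centre',Q.mean(0),'n',n,np.degrees(np.arctan2(-n[0],n[2])),len(Q))
# gauge body: back plate/dial
yaw=np.radians(10.7);R=np.array([[np.cos(yaw),-np.sin(yaw),0],[np.sin(yaw),np.cos(yaw),0],[0,0,1]])
t=zt['W'].reshape(-1,3);L=(t-[523,158,0])@R
g=L@np.array([[np.cos(np.radians(30)),0,np.sin(np.radians(30))],[0,1,0],[-np.sin(np.radians(30)),0,np.cos(np.radians(30))]]).T # coords along gauge axes
m=(abs(L[:,0])<70)&(abs(L[:,1])<48)&(L[:,2]>22);g=g[m];L=L[m]
print(len(g));o=np.argsort(-g[:,2]);print(np.c_[g,L][o][::4].round(0)[:70])
fr=zt['f'].astype(int).sum(2);print(fr[190:222,320:356])
E
```

```text
cap (array([486.66, 151.37, 162.45]), array([-1.31, -0.71, -0.28,  1.31,  0.71,  0.28]))
858
disc stand-frame centre [ 3.    7.54 63.41] n [-0.53  0.08  0.85] 31.80733399075536 813
360
[[ 44.  11. 161. -42.  11. 161.]
 [ 52.   4. 160. -35.   4. 165.]
 [ 50.  10. 159. -37.  10. 163.]
 [ 56.   9. 158. -31.   9. 165.]
 [ 50.  -2. 158. -35.  -2. 162.]
 [ 47.   1. 157. -38.   1. 160.]
 [ 45.   8. 157. -39.   8. 159.]
 [ 59.  12. 157. -27.  12. 165.]
 [ 42.  -7. 156. -42.  -7. 156.]
 [ 54.   6. 156. -31.   6. 162.]
 [ 56.  -3. 156. -29.  -3. 163.]
 [ 55.  12. 155. -30.  12. 162.]
 [ 59.  -1. 155. -26.  -1. 164.]
 [ 54.  -9. 154. -30.  -9. 160.]
 [ 40.   9. 153. -41.   9. 153.]
 [ 60.  15. 149. -23.  15. 159.]
 [ 60.   2. 147. -21.   2. 157.]
 [ 61.  -4. 142. -18.  -4. 154.]
 [ 60.  -1. 140. -18.  -1. 151.]
 [ 60.   9. 134. -15.   9. 146.]
 [ 61.  -1. 131. -13.  -1. 144.]
 [ 61.   6. 129. -12.   6. 142.]
 [ 61.  -4. 124.  -9.  -4. 137.]
 [ 58. -10. 120.  -9. -10. 133.]
 [ 47. -11. 117. -18. -11. 124.]
 [ 59. -10. 113.  -5. -10. 127.]
 [ 59.  -3. 110.  -4.  -3. 125.]
 [ 37. -16. 102. -19. -1
[... 887 characters left out ...]
.  -7.  98.]
 [ 60.  13.  76.  14.  13.  96.]
 [ 61.  -3.  75.  15.  -3.  96.]
 [ 52.  31.  74.   8.  31.  90.]
 [ 60.  16.  73.  15.  16.  93.]
 [ 60. -19.  71.  16. -19.  92.]
 [ 61.  10.  69.  18.  10.  90.]
 [ 60.  13.  66.  19.  13.  87.]
 [ 61.  -3.  65.  20.  -3.  86.]
 [ 62.  13.  62.  23.  13.  84.]
 [ 60.  23.  60.  22.  23.  82.]
 [ 62.  16.  58.  24.  16.  81.]
 [ 60.  -6.  55.  24.  -6.  78.]
 [ 61.   3.  52.  27.   3.  75.]
 [ 10.  25.  47. -15.  25.  46.]
 [ 60.  10.  46.  29.  10.  69.]]
[[168 169 165 ... 171 163 165]
 [167 168 171 ... 169 162 163]
 [169 178 175 ... 167 163 167]
 ...
 [177 179 142 ... 383 376 359]
 [166 169 158 ... 375 374 374]
 [164 167 171 ... 373 359 355]]
```

```bash
python3 - <<'E'
from h import *
zs=np.load('pics/scene.npz');zt=np.load('pics/top.npz')
out=[]
for z,(u,v) in((zt,(338,204)),(zs,(302,193))):
    f=z['f'][v-22:v+22,u-22:u+22].astype(float); f=np.clip((f-40)*1.3,0,255).astype(np.uint8)
    out.append(cv2.resize(f[:,:,::-1],(396,396),interpolation=cv2.INTER_CUBIC))
cv2.imwrite('pics/c3.png',np.hstack(out))
E
```

```text
(no output)
```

View pics/c3.png

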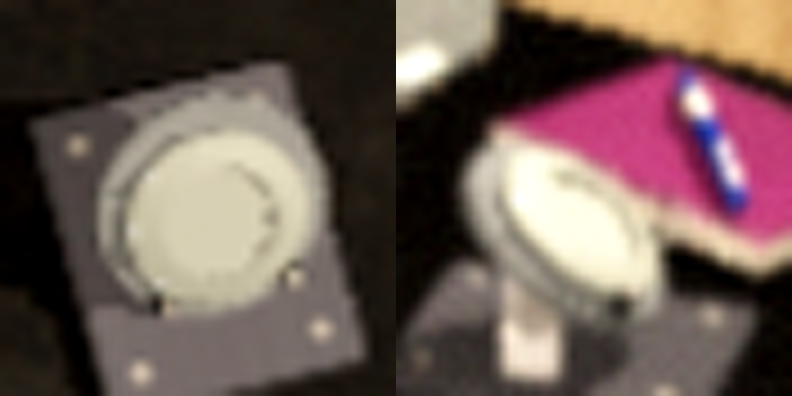

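The left half (top view) shows the yellowish lens disc centred at about (216,217) on the greyer, larger table. Its stop pins are at (158,305) and (292,275). The right half (scene view) shows the lens centred at about (575,220). I'll fit ellipses to the lens's tint.

```bash
python3 - <<'E'
from h import *
exec(open('/dev/stdin').read()) if 0 else None
np.set_printoptions(suppress=True,precision=1,linewidth=220)
zs=np.load('pics/scene.npz');zt=np.load('pics/top.npz');C={}
for n,z,(u,v) in(('t',zt,(338,204)),('s',zs,(302,193))):
    f=cv2.resize(z['f'][v-22:v+22,u-22:u+22],(396,396),interpolation=cv2.INTER_CUBIC).astype(int)
    for th in(10,15,20,25):
        m=((f[...,0]-f[...,2]>th)&(f[...,1]-f[...,2]>th*.6)&(f.sum(2)>300)).astype(np.uint8)
        m=cv2.morphologyEx(m,cv2.MORPH_OPEN,np.ones((15,15)))
        cs=cv2.findContours(m,0,2)[0]
        if not len(cs):continue
        c=max(cs,key=cv2.contourArea);h=cv2.convexHull(c);e=cv2.fitEllipse(h);print(n,th,cv2.contourArea(c),e)
def tri(a,b):
    A=[];B=[]
    for z,(u,v) in((zs,a),(zt,b)):
        V=z['view'];f,cx,cy=z['k'];d=V[:3,:3].T@np.array([(u-cx)/f,(v-cy)/f,1]);d/=np.linalg.norm(d);c=-V[:3,:3].T@V[:3,3]
        M=np.eye(3)-np.outer(d,d);A.append(M);B.append(M@c)
    x=np.linalg.lstsq(np.vstack(A),np.hstack(B),rcond=None)[0];return x,A[0]@x-B[0]
S=lambda x,y:(280+x/9-.5,171+y/9-.5)
T=lambda x,y:(316+x/9-.5,182+y/9-.5)
print(tri(S(180,221),T(216,217)))
yaw=np.radians(15.4);R=np.array([[np.cos(yaw),-np.sin(yaw),0],[np.sin(yaw),np.cos(yaw),0],[0,0,1]])
for z in(zt,zs):
    L=(z['W'].reshape(-1,3)-[587,-214,0])@R;n=np.array([-np.sin(np.radians(35)),0,np.cos(np.radians(35))])
    L=L[(np.hypot(L[:,0]-3,L[:,1]-4)<22)&(L[:,2]>35)&(L[:,2]<95)];x=np.array([np.cos(np.radians(35)),0,np.sin(np.radians(35))])
    # sphere R=94 height fit, given axis tilt: n-height = k - r^2/188
    u=L@x;w=L[:,1];h=L@n
    A=np.c_[np.ones(len(u)),u,w];co=np.linalg.lstsq(A,h+(u**2+w**2)/188,rcond=None)[0];uc,wc=co[1]*94,co[2]*94
    print('sphere centre u,w',uc,wc,'top h',co[0]+(uc**2+wc**2)/188,len(u),'x',x*uc+n*(co[0]+(uc**2+wc**2)/188), 'plane h at mean',u.mean(),w.mean(),h.mean())
E
```

```text
t 10 40502.0 ((213.58175659179688, 204.9481201171875), (225.62738037109375, 241.46214294433594), 55.64318084716797)
t 15 30870.5 ((216.02159118652344, 209.21519470214844), (208.73394775390625, 211.1346435546875), 148.28536987304688)
t 20 25135.5 ((218.28269958496094, 218.9973907470703), (174.34747314453125, 193.93231201171875), 54.43659591674805)
t 25 21114.0 ((218.0592041015625, 216.84585571289062), (160.03475952148438, 180.4590301513672), 65.65201568603516)
s 10 35640.0 ((232.9510955810547, 211.10433959960938), (309.3489990234375, 419.3943176269531), 47.63863754272461)
s 15 24620.0 ((227.89617919921875, 220.27487182617188), (164.70120239257812, 334.1300354003906), 104.81364440917969)
s 20 14942.5 ((253.56533813476562, 224.73794555664062), (154.173828125, 285.17138671875), 98.71585845947266)
s 25 11746.0 ((-502.33099365234375, -87.96725463867188), (76.51085662841797, 1261.2755126953125), 0.0)
(array([ 586.3, -212.7,   63.1]), array([-1.2, -0.6, -0.2]))
sphere centre u,w 48.35743602519123 7.255328893879362 top h 55.347886842274725 155 x [ 7.9  0.  73.1] plane h at mean 41.488028853939106 3.8980826769578396 53.36389563477623
sphere centre u,w 46.91024677400619 9.29637302728006 top h 55.5855418053004 76 x [ 6.5  0.  72.4] plane h at mean 41.72904445181188 3.3521073625468776 53.6343550066614
```

```bash
cat >> h.py <<'E'
from scipy.spatial.transform import Rotation as Ro
def tool(yaw,tilt):  # tool z leans forward by tilt, tool y = frame y
    t=np.radians(tilt);c,s=np.cos(t),np.sin(t)
    return Ro.from_euler('z',yaw,degrees=True)*Ro.from_matrix(np.array([[-c,0,-s],[0,1,0],[-s,0,-c]]).T.T@np.eye(3) if 0 else np.array([[-c,0,s],[0,1,0],[-s,0,-c]]))
def seat(yaw,tilt):
    return tool(yaw,tilt).apply([0,0,-1])
def delta(p,R):
    s=state();Rc=Ro.from_euler('xyz',s['ee_rot'],degrees=True)
    print('pos',s['tcp_pos'],'d',np.round(np.array(p)-s['tcp_pos'],1),'rotvec',np.round((R*Rc.inv()).as_rotvec(degrees=True),2),'F',s['contact_force'],s['joint_positions'].round(1),s['time_s'])
FEET=np.array([556.3,165.8,39.7]);RY=10.9;LF=np.array([583.3,-214.8,65.3]);SY=15.4
np.set_printoptions(suppress=True,precision=2,linewidth=220)
E
python3 - <<'E'
from h import *
n=seat(RY,30);print(n,FEET+99*n)
delta(FEET+209*n,tool(RY,30))
E
```

```text
[-0.49 -0.09  0.87] [507.69 156.44 125.44]
pos [ 300.8  -180.21  351.39] d [ 152.9  326.3 -130.7] rotvec [ -2.18 -30.25  29.34] F [-0.29  0.2  -0.39] [ -40.2  -20.    87.1    0.   112.9 -111.1] 2.575
```

Request:
move_arm --deltas '[[[0.085,0.0153,0.0326,-0.0131,-0.22,-3.02,2.93],[0.085,0.0153,0.0326,-0.0131,-0.22,-3.02,2.93],[0.085,0.0153,0.0326,-0.0131,-0.22,-3.02,2.93],[0.085,0.0153,0.0326,-0.0131,-0.22,-3.02,2.93],[0.085,0.0153,0.0326,-0.0131,-0.22,-3.02,2.93],[0.085,0.0153,0.0326,-0.0131,-0.22,-3.02,2.93],[0.085,0.0153,0.0326,-0.0131,-0.22,-3.02,2.93],[0.085,0.0153,0.0326,-0.0131,-0.22,-3.02,2.93],[0.085,0.0153,0.0326,-0.0131,-0.22,-3.02,2.93],[0.085,0.0153,0.0326,-0.0131,-0.22,-3.02,2.93],[0.085,0,0,0,0,0,0],[0.085,0,0,0,0,0,0]]]'

```text
time_s: 4.08
tcp_pos: [453.7, 145.3, 220.7]
ee_rot: [-180.0, 29.9, -169.2]
contact_force: [-0.3, 0.6, -0.4]
finger_gap: 84.9
grip_force: 0.0
```

```bash
python3 - <<'E'
from h import *
delta(FEET+99*seat(RY,30),tool(RY,30))
E
```

```text
pos [453.72 145.3  220.72] d [ 54.   11.1 -95.3] rotvec [ 0.02 -0.06  0.09] F [-0.34  0.64 -0.36] [ 11.  -25.9 110.6  -0.1  65.3 -89.8] 4.075
```

Request:
move_arm --deltas '[[[0.07,0.009,0.0018,-0.016,0,0,0],[0.06,0.009,0.0018,-0.016,0,0,0],[0.05,0.009,0.0018,-0.016,0,0,0],[0.05,0.009,0.0018,-0.016,0,0,0],[0.05,0.009,0.0018,-0.016,0,0,0],[0.05,0.009,0.0018,-0.0155,0,0,0],[0.05,0,0,0,0,0,0]]]'

```text
time_s: 4.95
tcp_pos: [507.7, 155.0, 124.1]
ee_rot: [180.0, 29.8, -169.3]
contact_force: [0.2, 0.2, 0.0]
finger_gap: 50.3
grip_force: 0.0
```

```bash
python3 - <<'E'
from h import *
delta(FEET+99*seat(RY,30),tool(RY,30))
o=[]
for n,(u,v) in(("scene",(252,235)),("top",(226,218))):
    f=snap(n)['frame'];o.append(cv2.resize(f[v-40:v+40,u-26:u+27,::-1],(397,600),interpolation=cv2.INTER_CUBIC))
cv2.imwrite('pics/c4.png',np.hstack(o))
E
```

```text
pos [507.73 155.03 124.14] d [-0.   1.4  1.3] rotvec [ 0.03 -0.18  0.21] F [0.15 0.23 0.  ] [ 10.9 -14.2 113.7  -0.2  50.7 -89.7] 4.95
```

View pics/c4.png

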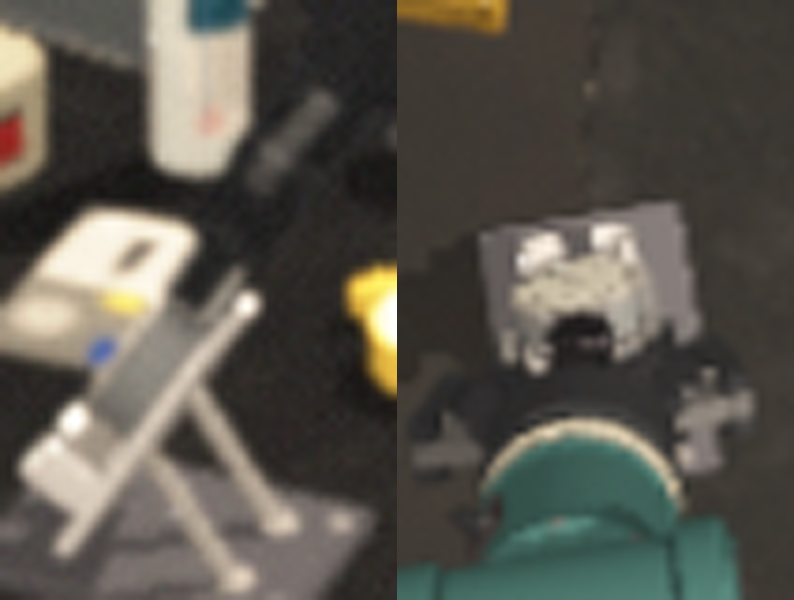

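The finger tips straddle the handle just above the plate top and line up with its axis, so I'll close the gripper.

Request:
move_arm --deltas '[[[0.035,0,0.0012,0.0012,0,0,0],[0.02,0,0,0,0,0,0],[0.015,0,0,0,0,0,0],[0.015,0,0,0,0,0,0],[0.015,0,0,0,0,0,0]]]' --squeeze 40

```text
time_s: 5.68
tcp_pos: [508.4, 157.7, 127.5]
ee_rot: [180.0, 30.1, -169.2]
contact_force: [-2.7, -2.0, 6.2]
finger_gap: 26.3
grip_force: 43.2
```

```bash
python3 - <<'E'
from h import *
s=state();print(s);print(seat(RY,30)*60)
E
```

```text
{'time_s': 5.675, 'joint_positions': array([ 11.25, -14.29, 113.46,  -0.27,  50.73, -89.46]), 'dq': array([-0.01, -0.  , -0.01,  0.  , -0.04, -0.01]), 'joint_torque': array([ -0.12, -17.84, -29.35,   0.04,  -2.13,   0.01]), 'tcp_pos': array([508.38, 157.68, 127.54]), 'ee_rot': array([ 179.99,   30.09, -169.18]), 'contact_force': array([-2.66, -2.01,  6.18]), 'torque': array([-0.05,  0.21, -0.  ]), 'grip_force': 43.1551194190979, 'finger_gap': 26.304312082843516}
[-29.46  -5.67  51.96]
```

Request:
move_arm --deltas '[[[0.015,-0.0049,-0.001,0.0087,0,0,0],[0.015,-0.0074,-0.0014,0.013,0,0,0],[0.015,-0.0098,-0.0019,0.0173,0,0,0],[0.015,-0.0147,-0.0028,0.026,0,0,0],[0.015,-0.0147,-0.0028,0.026,0,0,0],[0.015,-0.0074,-0.0014,0.03,0,0,0],[0.015,0,0,0.03,0,0,0],[0.015,0,0,0,0,0,0],[0.015,0,0,0,0,0,0]]]'

```text
time_s: 6.8
tcp_pos: [447.8, 146.0, 274.1]
ee_rot: [180.0, 29.7, -169.2]
contact_force: [-0.4, -0.5, -2.6]
finger_gap: 26.4
grip_force: 42.2
```

```bash
cat >> h.py <<'E'
TS=np.array([508.4,157.7,127.5])
def lensT(d): # TCP for feet-midpoint at height d above lens front along the axis
    R=tool(SY,35);return LF+R.apply([0,0,-1])*(100.3+d)+R.apply([-1,0,0])*1.8,R
E
python3 - <<'E'
from h import *
s=state();print(s['finger_gap'],s['grip_force'],s['torque'])
delta(*lensT(45));delta(*lensT(5));print(seat(SY,35))
E
```

```text
26.358194035515044 42.21313834190369 [-0.1   0.49 -0.01]
pos [447.78 146.01 274.14] d [  56.6 -382.6  -88.8] rotvec [ 1.2  -5.21  4.58] F [-0.41 -0.49 -2.62] [ 11.3 -26.9 105.1  -0.2  72.1 -89.5] 6.8
pos [447.78 146.01 274.14] d [  78.7 -376.5 -121.5] rotvec [ 1.2  -5.21  4.58] F [-0.41 -0.49 -2.62] [ 11.3 -26.9 105.1  -0.2  72.1 -89.5] 6.8
[-0.55 -0.15  0.82]
```

Request:
move_arm --deltas '[[[0.015,0.004,-0.02,0,0.12,-0.52,0.46],[0.015,0.005,-0.0363,0,0.12,-0.52,0.46],[0.015,0.006,-0.0436,0,0.12,-0.52,0.46],[0.015,0.006,-0.0436,0,0.12,-0.52,0.46],[0.015,0.006,-0.0436,0,0.12,-0.52,0.46],[0.015,0.006,-0.0436,0,0.12,-0.52,0.46],[0.015,0.006,-0.0436,-0.015,0.12,-0.52,0.46],[0.015,0.006,-0.0436,-0.02,0.12,-0.52,0.46],[0.015,0.006,-0.0363,-0.025,0.12,-0.52,0.46],[0.015,0.0056,-0.0284,-0.0188,0.12,-0.52,0.46],[0.015,0,0,-0.01,0,0,0],[0.015,0,0,0,0,0,0],[0.015,0,0,0,0,0,0],[0.015,0,0,0,0,0,0]]]'

```text
time_s: 8.55
tcp_pos: [532.4, -197.9, 209.6]
ee_rot: [-180.0, 32.4, -168.5]
contact_force: [0.8, -0.7, -1.2]
finger_gap: 26.4
grip_force: 42.0
```

```bash
python3 - <<'E'
from h import *
delta(*lensT(10))
s=state();print(s['finger_gap'],s['grip_force'],s['torque'])
z=snap('scene');u,v=300,180
W=cloud(z);np.savez('pics/s5',W=W,f=z['frame'],view=z['view'],k=[z['f'],z['cx'],z['cy']])
cv2.imwrite('pics/c5.png',cv2.resize(z['frame'][v-40:v+40,u-40:u+40,::-1],(600,600),interpolation=cv2.INTER_CUBIC))
E
```

```text
pos [ 532.42 -197.92  209.58] d [ -8.7 -33.3 -52.9] rotvec [ 0.6  -2.5   3.94] F [ 0.77 -0.69 -1.23] [ -40.3   -9.1  100.4   26.7   69.4 -147. ] 8.55
26.403534642506212 42.00313746929169 [-0.05  0.48  0.06]
```

View pics/c5.png

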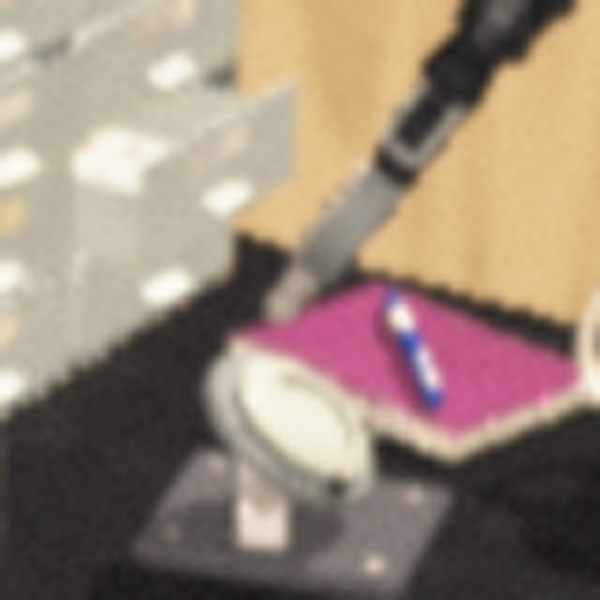

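The arm held short because joint 6 is at its limit. In the picture the gauge hangs above and to the upper left of the lens, with its foot at about (285,300). The lens is round, so I'll twist the gauge −50° about the lens normal to free joint 6.

```bash
cat >> h.py <<'E'
def lensT(d,tw=-50):
    R=tool(SY,35);n=R.apply([0,0,-1]);R=Ro.from_rotvec(n*np.radians(tw))*R
    return LF+n*(100.3+d)+R.apply([-1,0,0])*1.8,R
E
python3 - <<'E'
from h import *
delta(*lensT(45));delta(*lensT(10))
E
```

```text
pos [ 532.46 -197.99  209.59] d [-28.2 -40.  -24.6] rotvec [ 27.45   4.09 -37.73] F [ 0.5  -0.19 -2.9 ] [ -40.3   -9.1  100.4   26.7   69.4 -147. ] 8.6
pos [ 532.46 -197.99  209.59] d [ -8.9 -34.7 -53.3] rotvec [ 27.45   4.09 -37.73] F [ 0.5  -0.19 -2.9 ] [ -40.3   -9.1  100.4   26.7   69.4 -147. ] 8.6
```

Request:
move_arm --deltas '[[[0.015,-0.0035,-0.005,0,3.43,0.51,-4.72],[0.015,-0.0035,-0.005,0,3.43,0.51,-4.72],[0.015,-0.0035,-0.005,-0.004,3.43,0.51,-4.72],[0.015,-0.0035,-0.005,-0.004,3.43,0.51,-4.72],[0.015,-0.0035,-0.005,-0.004,3.43,0.51,-4.72],[0.015,-0.0035,-0.005,-0.004,3.43,0.51,-4.72],[0.015,-0.0035,-0.005,-0.004,3.43,0.51,-4.72],[0.015,-0.0035,-0.005,-0.004,3.43,0.51,-4.72],[0.015,0,0,0,0,0,0],[0.015,0,0,0,0,0,0]]]'

```text
time_s: 9.85
tcp_pos: [504.6, -238.2, 185.3]
ee_rot: [151.8, 21.7, 139.9]
contact_force: [1.1, 0.3, -2.1]
finger_gap: 26.6
grip_force: 42.1
```

```bash
python3 - <<'E'
from h import *
delta(*lensT(10))
E
```

```text
pos [ 504.62 -238.18  185.25] d [ 19.    5.5 -28.9] rotvec [ 0.01  0.03 -0.04] F [ 1.06  0.33 -2.07] [ -49.    -7.4  102.7   33.2   71.2 -111.6] 9.85
```

Orientation reached. I'll go to 10 mm above the lens and check the alignment there.

Request:
move_arm --deltas '[[[0.015,0.0045,0.0014,-0.0072,0,0,0],[0.015,0.005,0.0014,-0.0072,0,0,0],[0.015,0.005,0.0014,-0.0072,0,0,0],[0.015,0.0045,0.0013,-0.0073,0,0,0],[0.015,0,0,0,0,0,0],[0.015,0,0,0,0,0,0]]]'

```text
time_s: 10.6
tcp_pos: [523.4, -232.6, 155.6]
ee_rot: [151.7, 21.5, 139.9]
contact_force: [0.4, -0.2, -2.2]
finger_gap: 26.8
grip_force: 42.2
```

```bash
python3 - <<'E'
from h import *
delta(*lensT(0));print(seat(SY,35))
o=[]
for n,(u,v) in(("scene",(300,185)),("top",(338,204))):
    f=snap(n)['frame'];o.append(cv2.resize(f[v-30:v+30,u-20:u+20,::-1],(400,600),interpolation=cv2.INTER_CUBIC))
cv2.imwrite('pics/c6.png',np.hstack(o))
E
```

```text
pos [ 523.37 -232.57  155.57] d [ 5.7  1.4 -7.4] rotvec [-0.1  -0.04  0.02] F [ 0.41 -0.18 -2.19] [ -46.7   -4.6  103.7   33.5   66.8 -111.7] 10.6
[-0.55 -0.15  0.82]
```

View pics/c6.png

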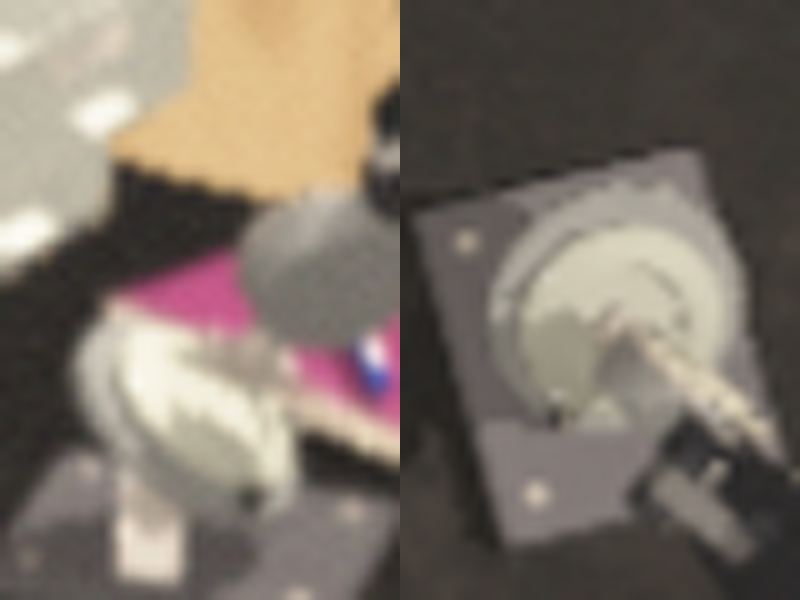

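Both views put the foot bar over the lens middle: (240,365) in the left half and (615,325) in the right, against a lens centre at about (620,321). Now I'll press slowly along the normal.

Request:
move_arm --deltas '[[[0.015,0.0011,0.0003,-0.0016,0,0,0],[0.015,0.0011,0.0003,-0.0016,0,0,0],[0.015,0.0006,0.00015,-0.0008,0,0,0],[0.015,0.0006,0.00015,-0.0008,0,0,0],[0.015,0.0006,0.00015,-0.0008,0,0,0],[0.015,0,0,0,0,0,0]]]' --squeeze 60

```text
time_s: 11.45
tcp_pos: [527.1, -232.1, 151.1]
ee_rot: [151.8, 21.6, 139.9]
contact_force: [-10.1, -0.9, 6.4]
finger_gap: 26.4
grip_force: 63.4
```

```bash
cat >> h.py <<'E'
def pr():
    F=[]
    for _ in range(3): F.append(state()['contact_force'])
    n=seat(SY,35);f=np.mean(F,0)+[0,0,2.3];s=state();p,R=lensT(0)
    Rc=Ro.from_euler('xyz',s['ee_rot'],degrees=True)
    print('Fn',f@n,'lat',f-n*(f@n),'h',(s['tcp_pos']-p)@n,'off',(s['tcp_pos']-p)-n*((s['tcp_pos']-p)@n),'tilt',(R*Rc.inv()).as_rotvec(degrees=True),'T',s['torque'],s['time_s'])
E
python3 -c "
from h import *
pr()"
```

```text
Fn 12.80289910804232 lat [-2.99  1.05 -1.82] h 3.7041179617637683 off [ 0.01 -0.36 -0.06] tilt [-0.   -0.04 -0.  ] T [0.18 1.42 0.43] 11.45
```

Request:
move_arm --deltas '[[[0.015,-0.0004,0,0.0001,0,0,0],[0.015,0,0,0,0,0,0]]]'

```text
time_s: 11.7
tcp_pos: [526.9, -232.0, 151.1]
ee_rot: [151.8, 21.6, 139.9]
contact_force: [-7.2, 0.3, 5.1]
finger_gap: 26.3
grip_force: 62.9
```

```bash
cat >> h.py <<'E'
def tf():
    s=state();R=Ro.from_euler('xyz',s['ee_rot'],degrees=True)
    print('tool F',R.inv().apply(s['contact_force']+[0,0,2.3]),'T',R.inv().apply(s['torque']-[-.05,.48,.03]))
E
python3 -c "
from h import *
pr();tf()
W=cloud(snap('scene'))"; python3 -c "
from h import *
pr();tf()"
```

```text
Fn 9.944936306502946 lat [-1.67  1.82 -0.79] h 3.796472693408984 off [-0.16 -0.29 -0.16] tilt [-0.02 -0.01  0.02] T [0.13 1.15 0.34] 11.7
tool F [ 2.57  0.36 -9.94] T [ 0.16  0.74 -0.05]
Fn 9.912492102572095 lat [-1.7   1.24 -0.92] h 3.780773821757877 off [-0.14 -0.27 -0.14] tilt [-0.02 -0.01  0.02] T [0.19 1.18 0.32] 11.75
tool F [ 2.29 -0.16 -9.91] T [ 0.14  0.78 -0.  ]
```

```bash
cat >> h.py <<'E'
def avg(N=8):
    F=[];T=[]
    for _ in range(N):
        snapshot('top');s=state();F.append(s['contact_force']);T.append(s['torque'])
    R=Ro.from_euler('xyz',s['ee_rot'],degrees=True)
    F=np.array(F)+[0,0,2.3];T=np.array(T)-[-.13,.5,0]
    f=R.inv().apply(F);t=R.inv().apply(T)
    print('F',f.mean(0),f.std(0)/N**.5,'T',t.mean(0),t.std(0)/N**.5,s['time_s'],s['tcp_pos'],s['ee_rot'])
E
python3 -c "
from h import *
avg()
p,R=lensT(0);n=seat(SY,35)
for i in(0,1):
  a=R.apply(np.eye(3)[i]);print(a,np.cross(a,n)*1.745)"
```

```text
F [ 3.17 -0.43 -9.97] [0.1  0.12 0.21] T [ 0.06  0.79 -0.02] [0.01 0.01 0.01] 12.15 [ 526.86 -232.03  151.06] [151.79  21.61 139.88]
[-0.71  0.6  -0.37] [0.76 1.37 0.77]
[0.43 0.79 0.44] [ 1.24 -1.04  0.64]
```

Request:
move_arm --deltas '[[[0.015,-0.0002,0.0002,-0.0001,0,0,0],[0.015,0,0,0,0,0,0]]]'

```text
time_s: 12.4
tcp_pos: [526.8, -232.0, 151.1]
ee_rot: [151.8, 21.6, 139.9]
contact_force: [-6.6, 0.1, 5.1]
finger_gap: 26.2
grip_force: 62.9
```

```bash
python3 -c "
from h import *
avg()"
```

```text
F [ 2.35 -0.29 -9.56] [0.21 0.13 0.22] T [ 0.09  0.7  -0.  ] [0.01 0.01 0.01] 12.8 [ 526.78 -231.95  151.05] [151.78  21.64 139.87]
```

Request:
move_arm --deltas '[[[0.015,0.0004,0.0007,0.0004,-0.35,0.3,-0.18],[0.015,0,0,0,0,0,0]]]'

```text
time_s: 13.05
tcp_pos: [527.2, -231.2, 151.5]
ee_rot: [152.3, 21.6, 139.9]
contact_force: [-7.4, 0.6, 4.5]
finger_gap: 26.1
grip_force: 62.8
```

```bash
python3 -c "
from h import *
avg()"
```

```text
F [  2.16  -0.48 -10.04] [0.1  0.22 0.14] T [ 0.1   0.72 -0.02] [0.01 0.01 0.01] 13.45 [ 527.16 -231.26  151.47] [152.28  21.63 139.87]
```

The moment about the feet stays near zero under about 10 N, so both feet carry load. I'll undo the small rocking test and hold steady.

Request:
move_arm --deltas '[[[0.015,-0.0004,-0.0007,-0.0004,0.35,-0.3,0.18],[0.015,0,0,0,0,0,0],[0.015,0,0,0,0,0,0],[0.015,0,0,0,0,0,0]]]'

```text
time_s: 13.95
tcp_pos: [526.8, -232.0, 151.0]
ee_rot: [151.8, 21.6, 139.9]
contact_force: [-7.1, -1.5, 3.4]
finger_gap: 26.4
grip_force: 62.8
```

```bash
python3 -c "
from h import *
avg(4);pr()
o=[]
for n,(u,v) in(('scene',(300,185)),('top',(338,204))):
    f=snap(n)['frame'];o.append(cv2.resize(f[v-30:v+30,u-20:u+20,::-1],(400,600),interpolation=cv2.INTER_CUBIC))
cv2.imwrite('pics/c7.png',np.hstack(o))"
```

```text
F [ 2.18  0.2  -9.9 ] [0.29 0.23 0.19] T [ 0.09  0.68 -0.03] [0.02 0.01 0.02] 14.15 [ 526.78 -231.95  151.03] [151.78  21.63 139.87]
Fn 9.586974284213058 lat [-1.32  1.46 -0.62] h 3.7918542791357104 off [-0.24 -0.21 -0.2 ] tilt [-0.01  0.    0.03] T [0.13 1.03 0.31] 14.15
```

View pics/c7.png

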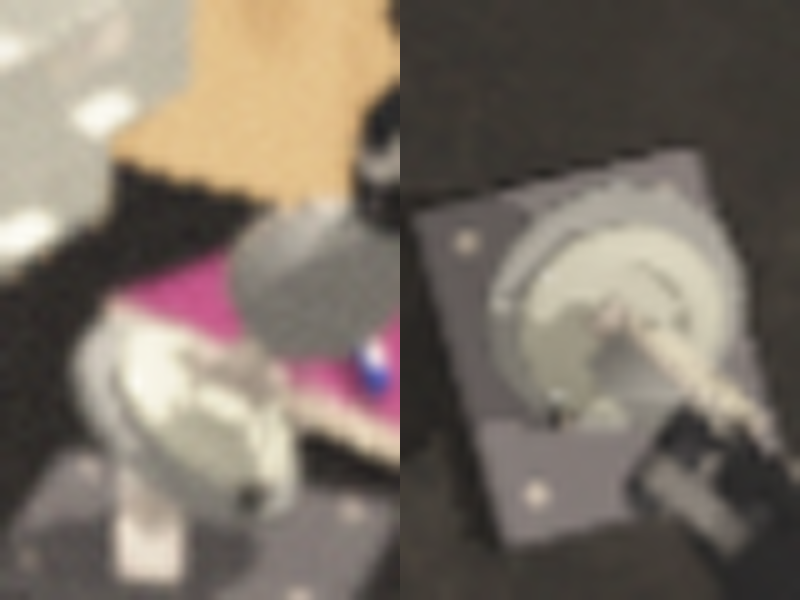

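The foot bar is down on the middle of the lens, at about (245,375) on the left and (630,335) on the right, and the lens hasn't moved. Now the hold.

Request:
move_arm --deltas '[[[0.015,0,0,0,0,0,0],[0.015,0,0,0,0,0,0],[0.015,0,0,0,0,0,0],[0.015,0,0,0,0,0,0],[0.015,0,0,0,0,0,0],[0.015,0,0,0,0,0,0],[0.015,0,0,0,0,0,0],[0.015,0,0,0,0,0,0],[0.015,0,0,0,0,0,0],[0.015,0,0,0,0,0,0],[0.015,0,0,0,0,0,0],[0.015,0,0,0,0,0,0],[0.015,0,0,0,0,0,0],[0.015,0,0,0,0,0,0],[0.015,0,0,0,0,0,0],[0.015,0,0,0,0,0,0],[0.015,0,0,0,0,0,0],[0.015,0,0,0,0,0,0],[0.015,0,0,0,0,0,0],[0.015,0,0,0,0,0,0]]]'

```text
time_s: 16.75
tcp_pos: [526.8, -232.0, 151.0]
ee_rot: [151.8, 21.6, 139.9]
contact_force: [-7.6, -0.1, 4.7]
finger_gap: 26.2
grip_force: 62.8
```

Request:
move_arm --deltas '[[[0.015,-0.001,-0.0003,0.0016,0,0,0],[0.015,-0.002,-0.0006,0.0033,0,0,0],[0.015,-0.0055,-0.0015,0.008,0,0,0],[0.015,-0.011,-0.003,0.016,0,0,0],[0.015,-0.011,-0.003,0.016,0,0,0],[0.015,0,0,0,0,0,0]]]'

```text
time_s: 17.5
tcp_pos: [496.7, -241.0, 197.3]
ee_rot: [151.8, 21.8, 139.8]
contact_force: [-0.5, -0.6, -2.3]
finger_gap: 26.6
grip_force: 61.7
```

```bash
python3 -c "
from h import *
s=state();print(s['contact_force'],s['finger_gap'])
n=seat(RY,30);delta(TS+n*110,tool(RY,30))"
```

```text
[-0.54 -0.57 -2.33] 26.573020471204757
pos [ 496.66 -241.04  197.28] d [-42.3 388.3  25.5] rotvec [-27.07  -1.34  37.84] F [-0.54 -0.57 -2.33] [ -50.1   -8.6  102.4   33.1   72.8 -111.6] 17.5
```

Request:
move_arm --deltas '[[[0.015,-0.003,0.015,0.02,0,0,0],[0.015,-0.0035,0.03,0.02,0,0,0],[0.015,-0.0035,0.0375,0.01,0,0,0],[0.015,-0.0035,0.0375,0,0,0,0],[0.015,-0.0035,0.0375,0,-3.4,-0.17,4.73],[0.015,-0.0035,0.0375,0,-3.4,-0.17,4.73],[0.015,-0.0035,0.0375,0,-3.4,-0.17,4.73],[0.015,-0.0035,0.0375,0,-3.4,-0.17,4.73],[0.015,-0.0035,0.0375,0,-3.4,-0.17,4.73],[0.015,-0.0035,0.0375,0,-3.4,-0.17,4.73],[0.015,-0.0035,0.03,-0.005,-3.4,-0.17,4.73],[0.015,-0.0035,0.013,-0.01,-3.4,-0.17,4.73],[0.015,0,0,-0.01,0,0,0],[0.015,0,0,0,0,0,0],[0.015,0,0,0,0,0,0]]]'

```text
time_s: 19.38
tcp_pos: [455.1, 147.4, 220.0]
ee_rot: [-180.0, 29.8, -169.2]
contact_force: [0.6, -0.3, -1.5]
finger_gap: 26.4
grip_force: 61.6
```

```bash
python3 -c "
from h import *
n=seat(RY,30);delta(TS+n*50,tool(RY,30));delta(TS,tool(RY,30))
o=[]
for n,(u,v) in(('scene',(250,225)),('top',(226,215))):
    f=snap(n)['frame'];o.append(cv2.resize(f[v-45:v+45,u-30:u+30,::-1],(400,600),interpolation=cv2.INTER_CUBIC))
cv2.imwrite('pics/c8.png',np.hstack(o))"
```

```text
pos [455.1  147.41 220.03] d [ 28.8   5.6 -49.2] rotvec [ 0.06 -0.2   0.14] F [ 0.56 -0.3  -1.52] [ 11.4 -25.4 110.4  -0.4  65.3 -89.3] 19.375
pos [455.1  147.41 220.03] d [ 53.3  10.3 -92.5] rotvec [ 0.06 -0.2   0.14] F [ 0.56 -0.3  -1.52] [ 11.4 -25.4 110.4  -0.4  65.3 -89.3] 19.375
```

Request:
move_arm --deltas '[[[0.015,0.0084,0.0016,-0.0141,0,0,0],[0.015,0.0084,0.0016,-0.0141,0,0,0],[0.015,0.0084,0.0016,-0.0141,0,0,0],[0.015,0.0084,0.0017,-0.0141,0,-0.1,0],[0.015,0.0083,0.0017,-0.014,0,-0.1,0.1],[0.015,0,0,0,0,0,0],[0.015,0,0,0,0,0,0]]]'

```text
time_s: 20.35
tcp_pos: [497.1, 156.1, 150.5]
ee_rot: [-179.9, 30.0, -169.0]
contact_force: [-0.0, -0.1, -2.3]
finger_gap: 26.0
grip_force: 61.4
```

```bash
python3 -c "
from h import *
n=seat(RY,30);delta(TS,tool(RY,30))
o=[]
for n,(u,v) in(('scene',(250,235)),('top',(226,215))):
    f=snap(n)['frame'];o.append(cv2.resize(f[v-36:v+36,u-24:u+24,::-1],(400,600),interpolation=cv2.INTER_CUBIC))
cv2.imwrite('pics/c9.png',np.hstack(o))"
```

```text
pos [497.08 156.1  150.53] d [ 11.3   1.6 -23. ] rotvec [ 0.07  0.05 -0.04] F [-0.03 -0.08 -2.28] [ 11.4 -17.1 112.8  -0.4  54.2 -89.4] 20.35
```

Request:
move_arm --deltas '[[[0.015,0.0012,0.0002,-0.0022,0,0,0],[0.015,0.0012,0.0002,-0.0022,0,0,0],[0.015,0.0012,0.0002,-0.0022,0,0,0],[0.015,0.0012,0.0002,-0.0022,0,0,0],[0.015,0.0012,0.0002,-0.0022,0,0,0],[0.015,0.0012,0.0002,-0.0022,0,0,0],[0.015,0.0012,0.0002,-0.0022,0,0,0],[0.015,0.0012,0.0002,-0.0022,0,0,0],[0.015,0,0,0,0,0,0]]]'

```text
time_s: 21.58
tcp_pos: [506.2, 157.9, 131.6]
ee_rot: [-179.9, 29.9, -169.0]
contact_force: [-0.6, -0.7, -1.5]
finger_gap: 26.4
grip_force: 61.4
```

```bash
python3 -c "
from h import *
delta(TS,tool(RY,30));tf()"
```

```text
pos [506.2  157.95 131.62] d [ 2.2 -0.2 -4.1] rotvec [ 0.1  -0.05 -0.08] F [-0.6  -0.67 -1.46] [ 11.4 -14.7 113.2  -0.3  51.5 -89.5] 21.575
tool F [ 0.2  -0.54 -1.09] T [0.06 0.01 0.  ]
```

Request:
move_arm --deltas '[[[0.015,0.0005,0,-0.0009,0,0,0],[0.015,0.0005,0,-0.0009,0,0,0],[0.015,0.0005,0,-0.0009,0,0,0],[0.015,0.0005,0,-0.0009,0,0,0],[0.015,0,0,0,0,0,0]]]'

```text
time_s: 22.2
tcp_pos: [508.3, 158.0, 128.3]
ee_rot: [-179.9, 30.0, -169.0]
contact_force: [-0.1, 0.3, -1.4]
finger_gap: 26.1
grip_force: 61.4
```

```bash
python3 -c "
from h import *
delta(TS,tool(RY,30));tf()"
```

```text
pos [508.32 157.96 128.28] d [ 0.1 -0.3 -0.8] rotvec [ 0.1  -0.02 -0.08] F [-0.06  0.31 -1.44] [ 11.3 -14.2 113.3  -0.3  51.  -89.6] 22.2
tool F [-0.43  0.31 -0.75] T [ 0.05 -0.01 -0.07]
```

Request:
move_arm --deltas '[[[0.015,0.0003,0,-0.0005,0,0,0],[0.015,0.0003,0,-0.0005,0,0,0],[0.015,0,0,0,0,0,0]]]'

```text
time_s: 22.58
tcp_pos: [508.9, 158.0, 128.0]
ee_rot: [-179.9, 30.0, -169.0]
contact_force: [-4.7, 0.0, 3.0]
finger_gap: 26.2
grip_force: 62.3
```

```bash
python3 -c "
from h import *
delta(TS,tool(RY,30));tf()"
```

```text
pos [508.91 158.03 128.04] d [-0.5 -0.3 -0.5] rotvec [ 0.09  0.01 -0.08] F [-4.69  0.02  2.99] [ 11.3 -14.2 113.3  -0.3  50.9 -89.6] 22.575
tool F [ 1.34  0.9  -6.88] T [ 0.04  0.45 -0.02]
```

Feet are on the ledge, with about 7 N felt. I'll ease the gauge back to the plate and open.

Request:
move_arm --deltas '[[[0.015,-0.0005,0,-0.0002,0,0,0],[0.015,0,0,0,0,0,0],[0.03,0,0,0,0,0,0],[0.04,0,0,0,0,0,0],[0.05,0,0,0,0,0,0],[0.05,0,0,0,0,0,0],[0.05,0,0,0,0,0,0]]]' --squeeze 20

```text
time_s: 23.45
tcp_pos: [508.5, 158.0, 127.2]
ee_rot: [-179.9, 30.0, -169.0]
contact_force: [0.0, 0.3, 0.6]
finger_gap: 50.1
grip_force: 0.0
```

Request:
move_arm --deltas '[[[0.05,-0.0049,-0.0009,0.0087,0,0,0],[0.055,-0.0074,-0.0014,0.013,0,0,0],[0.055,-0.0098,-0.0019,0.0173,0,0,0],[0.055,-0.0147,-0.0028,0.026,0,0,0],[0.055,-0.0147,-0.0028,0.026,0,0,0],[0.055,-0.02,-0.03,0.03,0,0,0],[0.055,-0.02,-0.045,0.03,0,0,0],[0.055,-0.02,-0.045,0.02,0,0,0],[0.055,-0.02,-0.045,0,0,0,0],[0.055,-0.02,-0.045,0,0,0,0],[0.055,0,-0.03,0,0,0,0],[0.055,0,0,0,0,0,0],[0.055,0,0,0,0,0,0]]]'

```text
time_s: 25.08
tcp_pos: [356.8, -91.2, 298.9]
ee_rot: [-179.8, 30.0, -168.9]
contact_force: [0.3, -0.5, -0.1]
finger_gap: 54.6
grip_force: 0.0
```

```bash
python3 - <<'E'
from h import *
print(state()['time_s'])
o=[];
for n,b in(('scene',((250,240),(300,195))),('top',((226,222),(338,204)))):
    s=snap(n)
    D=[np.where(s['depth']==0,np.nan,s['depth'])]+[(lambda d:np.where(d==0,np.nan,d))(snap(n)['depth']) for _ in range(5)]
    z=np.load(f'pics/{n}.npz');s['depth']=np.nan_to_num(np.nanmedian(D,0));W=cloud(s)
    for u,v in b:
        a=slice(v-30,v+30),slice(u-20,u+20);d=W[a]-z['W'][a];print(n,u,v,'changed px',(np.linalg.norm(d,axis=-1)>20).sum(),'colour diff',np.abs(s['frame'][a].astype(int)-z['f'][a]).mean())
        o.append(cv2.resize(s['frame'][a][:,:,::-1],(200,300),interpolation=cv2.INTER_CUBIC)); o.append(cv2.resize(z['f'][a][:,:,::-1],(200,300),interpolation=cv2.INTER_CUBIC))
cv2.imwrite('pics/c10.png',np.vstack([np.hstack(o[:4]),np.hstack(o[4:])]))
E
```

```text
25.075
scene 250 240 changed px 36 colour diff 4.504166666666666
scene 300 195 changed px 0 colour diff 3.785416666666667
top 226 222 changed px 15 colour diff 1.8579166666666667
top 338 204 changed px 0 colour diff 0.45166666666666666
```

View pics/c10.png

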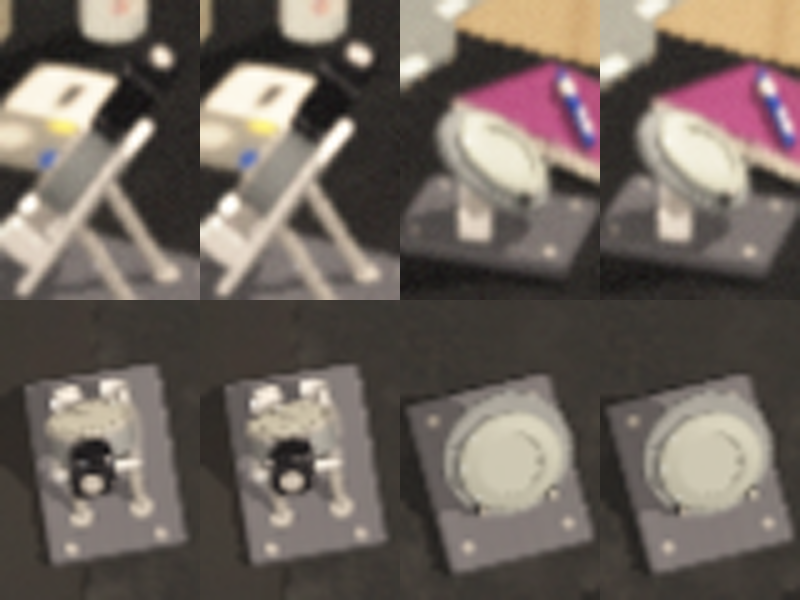

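The before/after pairs match: the gauge is back against the plate with its cap at (162,55) against (158,55) before, and the lens and stand are unchanged. Handing in.

```bash
python3 -c "
from station import *
print(finish_job())"
```

```text
the job is handed in; nothing more can be done
None
```

The job is handed in at about 25 s: the gauge was pressed on the middle of the lens at about 10 N for over 2 s, then set back in its rest and released. Both feet read as down from the forces, and in the final pictures the lens is unmoved; I did not re-check the other objects up close.

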